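# Shut off the air supply and vent the line

## Task

Make the bench's air line safe before it is worked on. With one fingertip push the long lever of the supply valve round clockwise until it is fully shut (across its pipe, at its stop); only then push the two-winged handle of the small vent valve round anticlockwise until it is fully open (along its pipe, at its stop), and draw back. Only push the handles, never pinch them, and leave the hand roller, tape roll and screwdriver where they lie.

Things in the scene. Friction and masses are not known exactly. Their poses are not given: they have to be found in the camera images.
- main_valve: Supply valve, screwed to the bench: brass ball valve on a level steel pipe (25 mm thick, 170 mm long, axis 55 mm above the bench) over a 90 x 70 mm steel foot plate. Origin on the bench under the valve's upright axis; its x axis runs along the pipe towards the open hose coupling (ends 113 mm out), its other pipe end bends down into the bench 85 mm out. Pipe and valve body stay below 76 mm, the stem under the lever is 20 mm thick.
- main_lever (a joint): Angle of the supply valve's long lever: 0 = fully open (lever along the pipe, pointing along the valve's +x), 1.571 = fully shut (across the pipe, pointing along the valve's -y), a hard stop at each end. It grows as the lever turns clockwise seen from above. Starts nearly open. Stays where it is left; takes about 0.25 N m to turn (3 N at 90 mm). The valve turns only about its upright axis.
- main_pivot (a point): Point on the supply valve's upright axis at half the height of its lever, 106 mm above the bench; x points along the lever to its end and turns with it, z is up. Hub 24 mm thick, its bolt up to 122 mm above the bench.
- main_tip (a point): Middle of the free end face of the long lever, 120 mm from the axis, 106 mm above the bench. The black grip runs from 45 mm to 120 mm from the axis, 18 mm wide and 16 mm high (98 to 114 mm above the bench); nothing stands under it but the pipe.
- vent_valve: Vent valve, screwed to the bench: like the supply valve but on a shorter pipe (130 mm) that ends in a copper-coloured silencer cone (95 mm out, along the body's +x); the other end bends down into the bench 65 mm out. Origin on the bench under the valve's upright axis. The two valves may stand either way round, left or right.
- vent_handle (a joint): Angle of the vent valve's two-winged handle: 0 = fully shut (wings across the pipe), 1.571 = fully open (wings along the pipe), a hard stop at each end. It grows as the handle turns anticlockwise seen from above. Starts nearly shut. Stays where it is left; takes about 0.12 N m to turn (3 N at 42 mm).
- vent_pivot (a point): Point on the vent valve's upright axis at half the height of its wings, 106 mm above the bench; x points along one wing and turns with it, z is up. Hub 24 mm thick, bolt up to 122 mm above the bench.
- vent_tip (a point): Middle of the end face of one wing, 55 mm from the axis; the other wing is its mirror image. At 0 this wing points along the valve's +y, at 1.571 along its -x. The wings form one straight black bar 110 mm long, 10 mm thick and 16 mm high (98 to 114 mm above the bench).
- roller: Hand pressure roller lying loose between the valves: wooden handle 28 mm thick and 100 mm long, rubber wheel 36 mm; 175 mm long, 36 mm high. Origin under it on the bench, x from handle to wheel. To be left alone.
- tape: Roll of grey tape lying flat, 90 mm across, 48 mm high. Origin on the bench at its centre. To be left alone.
- driver: Screwdriver with a blue handle, lying loose; lower than 35 mm. To be left alone.
Mind the look-alikes: they are no part of the job. What is shaped like the vent_valve but red is not meant. Leave any purple look-alike of the main_valve alone.

How it is judged:
On the way, in this order (a step that is already met when the one before it is completed fails the run):
1. the supply valve is fully shut while the vent is still shut (value of joint main_lever above 1.47 rad and value of joint vent_handle below 0.4 rad), for 0.2 s.
2. the vent valve is fully open, the supply still shut (value of joint each of vent_handle, main_lever above 1.47 rad), for 0.2 s.
At the end, for the whole second after the job is handed in: The supply lever stands within 0.1 rad (6 degrees) of its shut stop and the vent handle within 0.1 rad of its open stop; roller, tape and screwdriver lie within 30 mm of where they were (all of step 2 and distance of each of roller, tape, driver from where it was at the start of the episode below 0.03 m); the robot touches nothing.
It fails at once if the vent is turned more than 0.4 rad open while the supply is not shut (value of joint vent_handle above 0.4 rad and value of joint main_lever below 1.4 rad).
It fails at once if the long lever is pinched between the fingers (y of the grasp point in the frame of main_pivot between -0.004 and 0.004 m and x of the grasp point in the frame of main_pivot between 0.02 and 0.125 m and z of the grasp point in the frame of main_pivot between -0.02 and 0.022 m and contact force between the fingers and main_lever above 2 N).
It fails at once if the vent handle is pinched between the fingers (y of the grasp point in the frame of vent_pivot between -0.004 and 0.004 m and x of the grasp point in the frame of vent_pivot between -0.06 and 0.06 m and z of the grasp point in the frame of vent_pivot between -0.02 and 0.022 m and contact force between the fingers and vent_handle above 2 N).
It fails at once if roller, tape or screwdriver is lifted or moved by more than 30 mm (distance of any of roller, tape, driver from where it was at the start of the episode above 0.03 m).
It also fails if it takes over 51 s, if anything falls off the work surface, if the arm or the gripper's body presses on something with over 40 N, if the wrist force passes 120 N, or if a joint passes its speed limit or range.

## Robot

A 6-joint arm with a two-finger parallel gripper is mounted at the origin on the work surface. World frame = base frame: x ahead of the robot, y to its left, z up, the work surface at z = 0. Lengths are in m, angles in rad, forces in N, time in s.
With the tool pointing down it reaches from about 0.35 to 0.975 m from the base axis. Payload 4.9 kg.
Tool frame: the origin (TCP) lies at the very end of the fingers, on their centre line; the grasp point (between the pads) lies 19 mm behind it; y points along the fingers, z is the direction in which the jaws open and shut, and the axes are right-handed (so a half turn about y gives the same grasp; the last joint's range is limited). The gripper opens to 85 mm and grips with 20 to 120 N. Pads are 22 mm wide; open, the fingers measure 114 mm over their backs; the gripper's body (76 mm by 85 mm) begins 54 mm behind the grasp point. The pads swing forward as they close: fully open they stand 13 mm farther back than shut.
Start: joints at [1.076, 0.053, 1.613, -0, 1.476, -0.119], TCP at [0.229, 0.581, 0.231] pointing down, gripper open.
Joint ranges: [-3.01, 3.01], [-1.01, 2.22], [0.06, 2.58], [-1.02, 4.17], [0.09, 2.62], [-3.14, 3.14]. Speed limits (rad/s): [2.57, 2.57, 3.14, 3.14, 3.14, 3.14].

## Interface

Orientations are given as a unit quaternion [w, x, y, z].
In Python, from station import ctrl gives the robot as it stands.
- The arm moves only by the shell command python3 -m inch 'ROWS' [OPENING]. ROWS is JSON, one flat list of numbers, 4 for each row, row after row: the shift along the tool's x, y, z in mm, then the turn about the tool's y in units of 5 degrees (1.0 is 5 degrees). A call has exactly 10 rows; each row is the pose to reach, as a shift and turn from the pose commanded when the call began, along the tool's axes at that moment; what a row does not reach only later rows make up. A row lasts 1/12 s, in which the tool goes at most 41.7 mm and 7.16 degrees, less where a joint would pass 70% of its speed; a pose out of reach is approached as far as the arm can. A call with a gripper value outside its range is refused whole. OPENING is the finger opening in mm, from 0 to 85.4, set as the call begins (- or left out, the last holds). The fingers move at their own pace and stop on an object; the grip force is fixed at half the most. Time passes only in rows, so rows that repeat a pose let the fingers close, or fill a call up. It gives the time, the measured TCP pose, the force and the opening at its end, in the units of the state.
- ctrl.observe(): the state, without advancing time (a new reading comes with each control period).
- ctrl.read_camera(name): name is "side" or "top" or "wrist"; returns a dict with "color" (400x640x3 uint8, red, green, blue), "z_map" (400x640 float32, m along the optical axis (not along the pixel's ray), 0 where there is no reading), "camera_matrix" (3x3 intrinsics, pixels), "k1" (the pictures are not rectified: a ray, as slopes to the right and down, at radius r is drawn at 1 + k1 r^2 times it, then the intrinsics apply), "camera_from_world" (4x4, takes a point from world to camera coordinates); the wrist camera has in their place "mount" (4x4, takes a point from camera to tool coordinates, whose origin is the TCP and whose axes are the tool frame's). Camera axes: x right, y up, looking along -z (the intrinsics and any distortion apply to the point x, -y, -z); pixel columns grow to the right and rows downward; lengths in m; the calibration is good to about 2 mm. A picture is of the moment at which its call begins: read the wrist's pose just before it.
- ctrl.job_done(): hands the job in, once; it reports no verdict.
The state is a dict: "t": time; "qpos": joint angles; "qd": joint speeds; "joint_torque": joint torques, N m; "tool_pos": TCP position; "eef_rot": TCP orientation; "ft_force": force on the tool from outside, world axes, zero at the start; "wrist_torque": the same for the moment, N m; "grip_width": opening from 0.0 (shut) to 1.0 (fully open).
Only numpy, scipy, OpenCV 4.12 (cv2) and the standard library are available. Lean on these libraries where they do the work, as an engineer would, in place of code of your own. Each camera call takes 0.05 s, during which the arm holds its last target.

## Working session

There is one attempt and no reset: what is moved stays moved. The work goes in short steps, Python scripts to look and compute and a shell command to move; the robot and the scene stay as the last step left them, time stands still between calls to the robot, and variables do not carry over. Pictures are saved under pics/ and viewed, and the job is handed in when it is done.

```bash
ls; mkdir -p pics; python3 - <<'E'
from station import ctrl
import cv2,numpy as np
s=ctrl.observe()
print({k:np.round(v,3).tolist() for k,v in s.items()})
for n in ['side','top','wrist']:
    c=ctrl.read_camera(n)
    cv2.imwrite(f'pics/{n}0.png',c['color'][:,:,::-1])
    np.savez(f'{n}0.npz',**c)
    print(n,c['camera_matrix'].tolist(),c['k1'],np.round(c.get('camera_from_world',c.get('mount')),3).tolist())
E
```

```text
pics
{'t': 0.0, 'qpos': [1.076, 0.053, 1.614, 0.0, 1.476, -0.119], 'qd': [-0.0, 0.0, -0.001, -0.0, 0.002, -0.001], 'joint_torque': [-0.0, -39.366, -37.018, -0.0, 0.007, 0.0], 'tool_pos': [0.229, 0.581, 0.23], 'eef_rot': [-0.694, 0.695, -0.132, 0.132], 'ft_force': [-0.103, -0.153, 0.936], 'wrist_torque': [0.014, 0.002, -0.048], 'grip_width': 1.003}
side [[424.8335392126338, 0.0, 309.6731914326947], [0.0, 424.8335392126338, 202.73250838965237], [0.0, 0.0, 1.0]] -0.027369279767029648 [[0.662, -0.749, -0.021, -0.333], [0.487, 0.409, 0.772, -0.304], [-0.569, -0.522, 0.635, -0.901], [0.0, 0.0, 0.0, 1.0]]
top [[445.35956839657496, 0.0, 314.7748167182192], [0.0, 445.35956839657496, 195.36196312289164], [0.0, 0.0, 1.0]] -0.0548870606827738 [[0.005, -1.0, 0.016, -0.022], [0.981, 0.008, 0.193, -0.492], [-0.193, 0.014, 0.981, -1.368], [0.0, 0.0, 0.0, 1.0]]
wrist [[284.2925158426179, 0.0, 317.606218825674], [0.0, 284.2925158426179, 199.8848192478771], [0.0, 0.0, 1.0]] -0.04239689656374441 [[-0.0, -0.962, -0.272, -0.068], [0.0, 0.272, -0.962, -0.143], [1.0, -0.0, 0.0, -0.001], [0.0, 0.0, 0.0, 1.0]]
```

View pics/top0.png

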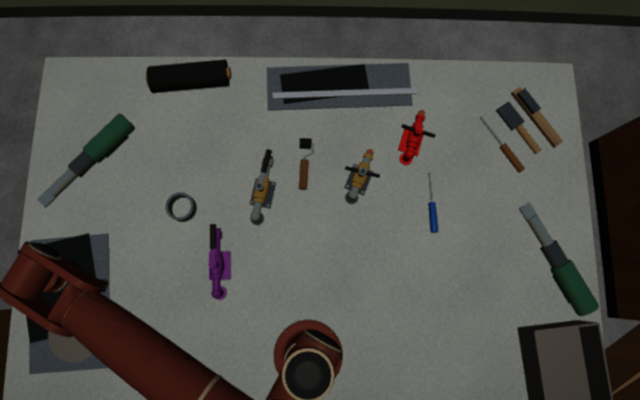

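View pics/side0.png

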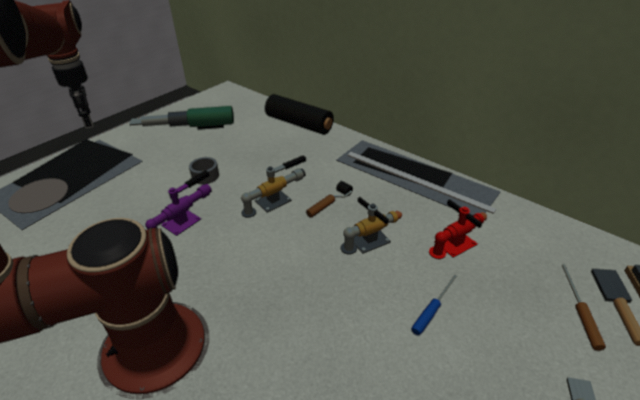

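The top view shows what could be confused. For the supply valve: the brass valve with a long lever at (263,190), or the purple look-alike at (218,265). For the vent: the brass valve with a copper cone at (361,175), or the red look-alike at (413,137). By the description I choose the two brass ones. Next I check them in a close crop and measure.

```bash
cat > h.py <<'E'
import numpy as np,cv2
def load(n): return dict(np.load(n))
def rays(c,uv):
    K=c['camera_matrix'];k=float(c['k1'])
    uv=np.atleast_2d(np.array(uv,float))
    d=(uv-K[:2,2])/np.array([K[0,0],K[1,1]])
    s=d.copy()
    for _ in range(20): s=d/(1+k*(s**2).sum(1,keepdims=True))
    return np.c_[s[:,0],-s[:,1],-np.ones(len(s))]
def onplane(c,uv,z):
    r=rays(c,uv);T=np.linalg.inv(c['camera_from_world'])
    D=r@T[:3,:3].T;o=T[:3,3]
    return o+D*((z-o[2])/D[:,2])[:,None]
def pts(c,uv):
    uv=np.atleast_2d(uv);z=c['z_map'][uv[:,1].astype(int),uv[:,0].astype(int)]
    T=np.linalg.inv(c['camera_from_world'])
    return (rays(c,uv)*z[:,None])@T[:3,:3].T+T[:3,3]
def project(c,P):
    p=np.atleast_2d(P)@c['camera_from_world'][:3,:3].T+c['camera_from_world'][:3,3]
    s=np.c_[p[:,0],-p[:,1]]/(-p[:,2:3]); s=s*(1+float(c['k1'])*(s**2).sum(1,keepdims=True))
    K=c['camera_matrix'];return s*K[0,0]+K[:2,2]
E
python3 - <<'E'
from h import *
for n,(x0,y0,x1,y1) in {'top':(195,100,445,290),'side':(220,140,430,270)}.items():
    c=load(n+'0.npz');im=c['color'][y0:y1,x0:x1,::-1]
    im=cv2.convertScaleAbs(im,alpha=1.6,beta=15)
    cv2.imwrite(f'pics/{n}crop.png',cv2.resize(im,None,fx=3,fy=3,interpolation=cv2.INTER_CUBIC))
c=load('top0.npz')
v,u=np.mgrid[120:240,230:400];uv=np.c_[u.ravel(),v.ravel()]
P=pts(c,uv);zz=c['z_map'][uv[:,1],uv[:,0]]
col=c['color'][uv[:,1],uv[:,0]].astype(int)
for nm,a,b in(('main',230,290),('vent',335,390)):
    m=(uv[:,0]>=a)&(uv[:,0]<b)&(zz>0)&(P[:,2]>.09)&(P[:,2]<.13)
    dark=m&(col.max(1)<60)
    for q,w in(('all',m),('dark',dark)):
        X=P[w];mu=X.mean(0);e,V=np.linalg.eigh(np.cov(X[:,:2].T))
        pr=(X[:,:2]-mu[:2])@V[:,1]
        print(nm,q,w.sum(),mu.round(4),V[:,1].round(3),pr.min().round(3),pr.max().round(3),X[:,2].min().round(3),X[:,2].max().round(3), uv[w].min(0),uv[w].max(0))
print('valid z',(zz>0).mean(), pts(c,[[300,220],[240,150]]))
E
```

```text
main all 267 [0.5578 0.1406 0.1125] [-0.975  0.223] -0.068 0.063 0.098 0.125 [255 149] [271 190]
main dark 165 [0.5744 0.1361 0.1134] [-0.976  0.219] -0.049 0.08 0.1 0.125 [255 149] [271 190]
vent all 171 [ 0.5551 -0.1617  0.113 ] [0.24  0.971] -0.055 0.054 0.093 0.124 [345 166] [379 177]
vent dark 134 [ 0.5548 -0.1621  0.1127] [0.239 0.971] -0.054 0.053 0.093 0.123 [345 166] [379 177]
valid z 0.9958823529411764 [[ 0.41976396  0.02791925  0.00098376]
 [ 0.65545343  0.23206177 -0.00107926]]
```

View pics/topcrop.png

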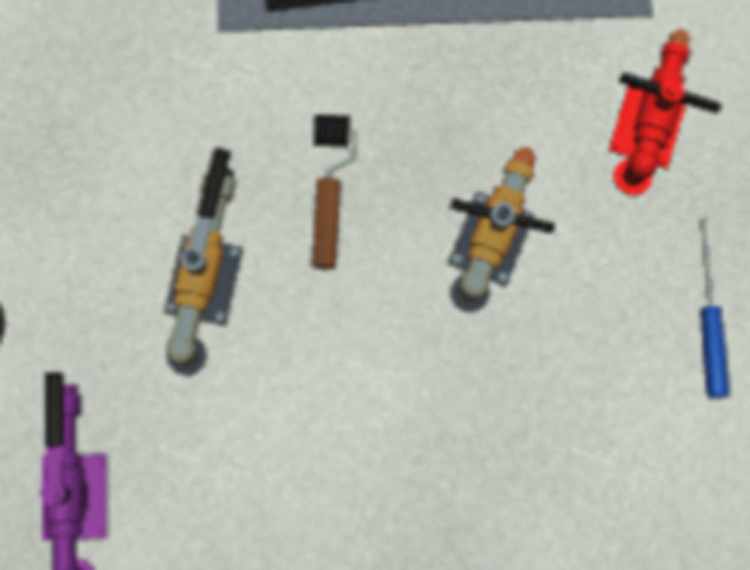

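View pics/sidecrop.png

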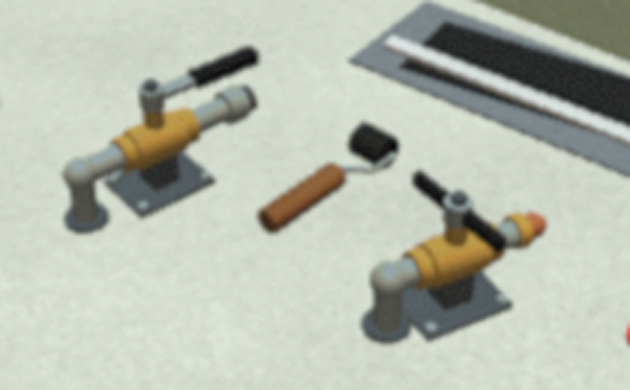

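The crops confirm it: the brass lever valve's hub is at top pixel (259,186) with its coupling end up. The brass two-winged valve's hub is at (362,171), with the copper cone at (369,152). Now the pivots, pipe directions and neighbours.

```bash
python3 - <<'E'
from h import *
from scipy.spatial.transform import Rotation as R
c=load('top0.npz');s=load('side0.npz')
# brass mask pixels, with depth
def hd(v): return np.degrees(np.arctan2(v[1],v[0])).round(1)
for n,cc,boxes in(('top',c,{'main':(230,140,290,230),'vent':(335,140,390,210)}),('side',s,{'main':(238,150,312,220),'vent':(335,190,410,260)})):
  hsv=cv2.cvtColor(cc['color'],cv2.COLOR_RGB2HSV)
  for k,(a,b,x,y) in boxes.items():
    v,u=np.mgrid[b:y,a:x];uv=np.c_[u.ravel(),v.ravel()];P=pts(cc,uv)
    h=hsv[uv[:,1],uv[:,0]].astype(int)
    m=(P[:,2]>.05)&(P[:,2]<.079)   # pipe/body upper surface
    X=P[m];mu=X.mean(0);e,V=np.linalg.eigh(np.cov(X[:,:2].T));d=V[:,1]*np.sign(V[0,1])
    pr=(X[:,:2]-mu[:2])@d
    print(n,k,'pipe',m.sum(),mu.round(3),'heading',hd(d),pr.min().round(3),pr.max().round(3))
    m=(P[:,2]>.094)&(P[:,2]<.118)
    X=P[m];mu=X.mean(0);e,V=np.linalg.eigh(np.cov(X[:,:2].T));d=V[:,1]*(np.sign(V[0,1]) if k=='main' else np.sign(V[1,1]))
    pr=(X[:,:2]-mu[:2])@d
    print('   handle',m.sum(),mu.round(4),'heading',hd(d),pr.min().round(3),pr.max().round(3),'tip',(mu[:2]+d*pr.max()).round(4),'pivot',(mu[:2]+d*(pr.max()-.12 if k=='main' else 0)).round(4))
    m=(P[:,2]>.117)&(P[:,2]<.128);print('   bolt',m.sum(),P[m].mean(0).round(4))
print('bolt px top main, vent on z=.122',onplane(c,[[259,186],[362.5,171]],.122).round(3))
print('purple,red hubs',onplane(c,[[217,264],[418,130]],.122).round(3))
print('roller',onplane(c,[[305,143],[304,188]],.02).round(3))
st=R.from_quat(np.array([.695,-.132,.132,-.694])).as_matrix();print(st.round(3))
E
```

```text
top main pipe 459 [0.491 0.152 0.066] heading -14.3 -0.085 0.128
   handle 241 [0.5614 0.1397 0.1116] heading -13.1 -0.067 0.064 tip [0.624  0.1252] pivot [0.5071 0.1523]
   bolt 37 [0.5362 0.1459 0.1202]
top vent pipe 451 [ 0.557 -0.163  0.067] heading -21.9 -0.081 0.095
   handle 139 [ 0.5552 -0.1616  0.1117] heading 76.2 -0.055 0.054 tip [ 0.568  -0.1096] pivot [ 0.5552 -0.1616]
   bolt 38 [ 0.5548 -0.1641  0.1198]
side main pipe 701 [0.507 0.143 0.065] heading -11.4 -0.101 0.113
   handle 291 [0.5569 0.1366 0.1091] heading -12.4 -0.064 0.069 tip [0.6238 0.122 ] pivot [0.5066 0.1477]
   bolt 25 [0.5081 0.1487 0.1205]
side vent pipe 646 [ 0.547 -0.169  0.065] heading -22.4 -0.074 0.102
   handle 255 [ 0.5527 -0.1675  0.1097] heading 76.8 -0.051 0.06 tip [ 0.5663 -0.1095] pivot [ 0.5527 -0.1675]
   bolt 33 [ 0.5557 -0.1649  0.1208]
bolt px top main, vent on z=.122 [[ 0.505  0.151  0.122]
 [ 0.555 -0.163  0.122]]
purple,red hubs [[ 0.271  0.267  0.122]
 [ 0.689 -0.34   0.122]]
roller [[0.675 0.014 0.02 ]
 [0.522 0.016 0.02 ]]
[[ 0.93  -0.     0.367]
 [-0.367 -0.001  0.93 ]
 [ 0.    -1.    -0.001]]
```

Main pivot is about (0.507, 0.151), lever heading -13°. Vent pivot is about (0.555, -0.163), wings at 76°, pipe at about -22°. Hub heights and lengths match the sizes given. I close the fingers and carry the tool high towards the lever's left side.

```bash
python3 -m inch '[30,0,-14,0, 65,0,-31,0, 100,0,-48,0, 135,0,-65,0, 170,0,-82,0, 205,0,-98,0, 240,0,-115,0, 275,0,-132,0, 310,0,-149,0, 340,0,-163,0]' 0
cat > tf.py <<'E'
import sys,numpy as np
from station import ctrl
from scipy.spatial.transform import Rotation as R
s=ctrl.observe();q=np.array(s['eef_rot']);M=R.from_quat(q[[1,2,3,0]]).as_matrix();p=np.array(s['tool_pos'])
print('t',round(s['t'],2),'p',p.round(4),'xhead',np.degrees(np.arctan2(M[1,0],M[0,0])).round(2),'F',np.round(s['ft_force'],1),'grip',round(s['grip_width'],3),'ydir',M[:,1].round(3))
def to(P,h=None):
    d=M.T@(np.array(P)-p)*1000
    x0=np.degrees(np.arctan2(M[1,0],M[0,0]))
    print(d.round(1),'' if h is None else round((x0-h)/5,2))
def hp(piv,head,r,off,z):
    a=np.radians(head);return np.array([piv[0]+r*np.cos(a)-off*np.sin(a),piv[1]+r*np.sin(a)+off*np.cos(a),z])
MAIN=(.507,.151);VENT=(.555,-.163)
E
python3 - <<'E'
from tf import *
to(hp(MAIN,-13,.09,.045,.23),-13);to(hp(MAIN,-13,.09,.045,.097),-13)
E
```

```text
t: 0.98
tool_pos: [0.487, 0.3028, 0.231]
eef_rot: [-0.694, 0.695, -0.132, 0.132]
ft_force: [-0.2, -1.3, 0.9]
grip_width: -0.003
t 0.98 p [0.487  0.3028 0.231 ] xhead -21.59 F [-0.2 -1.3  0.9] grip -0.003 ydir [-0. -0. -1.]
[156.7   1.1 -75.8] -1.72
[156.7 134.1 -75.8] -1.72
```

```bash
python3 -m inch '[32,0,-16,-0.4, 65,0,-32,-0.8, 98,0,-48,-1.2, 130,0,-63,-1.5, 157,0,-76,-1.7, 157,35,-76,-1.7, 157,70,-76,-1.7, 157,105,-76,-1.7, 157,132,-76,-1.7, 157,132,-76,-1.7]' 0
python3 - <<'E'
from tf import *
import cv2
for h in range(-13,-105,-10): print(h,end=' ');to(hp(MAIN,h,.09,.0235,.097),h)
for n in ['side','wrist']:
    c=ctrl.read_camera(n);cv2.imwrite(f'pics/{n}1.png',cv2.convertScaleAbs(c['color'][:,:,::-1],alpha=1.5))
E
```

```text
t: 1.82
tool_pos: [0.5986, 0.1755, 0.091]
eef_rot: [-0.701, 0.704, -0.085, 0.076]
ft_force: [-1.1, 0.8, -1.2]
grip_width: -0.002
t 1.82 p [0.5986 0.1755 0.091 ] xhead -13.06 F [-1.1  0.8 -1.2] grip -0.002 ydir [-0.014 -0.002 -1.   ]
-13 [  6.2  -6.  -21. ] -0.01
-23 [  8.9  -6.  -37. ] 1.99
-33 [  8.8  -5.9 -53.2] 3.99
-43 [  5.9  -5.7 -69.2] 5.99
-53 [  0.3  -5.6 -84.4] 7.99
-63 [ -7.9  -5.4 -98.4] 9.99
-73 [ -18.4   -5.2 -110.7] 11.99
-83 [ -30.9   -5.  -121.1] 13.99
-93 [ -44.9   -4.8 -129.1] 15.99
-103 [ -60.2   -4.5 -134.6] 17.99
```

View pics/wrist1.png

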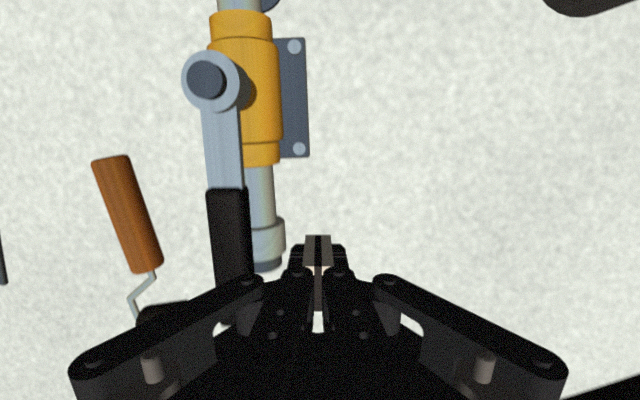

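View pics/side1.png

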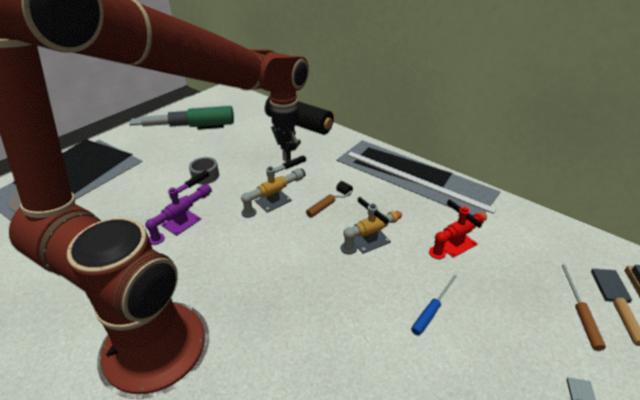

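The wrist view shows the fingertip at (318,240), right of the black grip at (232,230), beside it on the left (+y) side of the lever, with the roller well below. I push now, turning with the lever.

```bash
python3 -m inch '[1,3,-8,0, 1,5,-16,0, 2,5,-22,0, 3,5,-30,1, 4,5,-38,2, 4,5,-46,3, 4,5,-54,4, 3,5,-62,5, 1,5,-70,6, 1,5,-70,6]' 0
python3 - <<'E'
from tf import *
import cv2
for h in (-43,-53,-63,-73,-83,-93,-103): print(h,end=' ');to(hp(MAIN,h,.09,.0235,.094),h)
for n in ['side','wrist']:
    c=ctrl.read_camera(n);cv2.imwrite(f'pics/{n}2.png',cv2.convertScaleAbs(c['color'][:,:,::-1],alpha=1.5))
E
```

```text
t: 2.75
tool_pos: [0.59, 0.107, 0.0963]
eef_rot: [0.658, -0.657, 0.259, -0.261]
ft_force: [0.3, 1.0, 0.3]
grip_width: 0.004
t 2.75 p [0.59   0.107  0.0963] xhead -43.19 F [0.3 1.  0.3] grip 0.004 ydir [ 0.003  0.    -1.   ]
-43 [-0.7  2.3 -1. ] -0.04
-53 [  2.1   2.2 -16.9] 1.96
-63 [  2.    2.2 -33.2] 3.96
-73 [ -0.8   2.1 -49.1] 5.96
-83 [ -6.4   2.1 -64.3] 7.96
-93 [-14.6   2.  -78.3] 9.96
-103 [-25.    2.  -90.7] 11.96
```

View pics/wrist2.png

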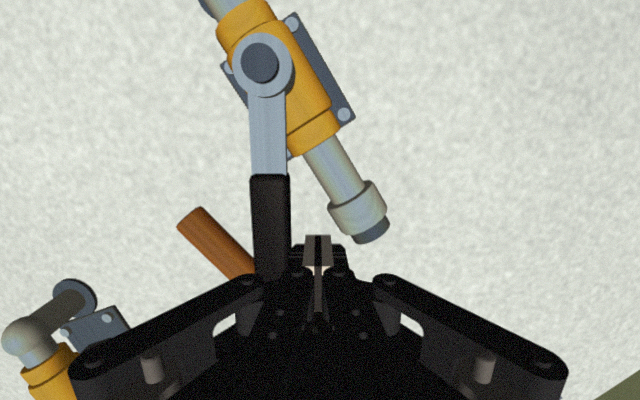

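The lever (grip at (270,230)) has turned about 30° ahead of the finger. I continue.

```bash
python3 -m inch '[1,1,-8,1, 2,2,-16,2, 2,2,-24,3, 2,2,-32,4, 1,2,-40,5, -1,2,-48,6, -3,2,-56,7, -6,2,-64,8, -8,2,-68,8.5, -8,2,-68,8.5]' 0
python3 - <<'E'
from tf import *
import cv2
for h in (-88,-93,-98,-103,-108): print(h,end=' ');to(hp(MAIN,h,.09,.0235,.094),h)
for n in ['top','wrist']:
    c=ctrl.read_camera(n);np.savez(n+'3.npz',**c);im=cv2.convertScaleAbs(c['color'][:,:,::-1],alpha=1.5)
    if n=='top': im=cv2.resize(im[110:240,200:420],None,fx=3.5,fy=3.5,interpolation=cv2.INTER_CUBIC)
    cv2.imwrite(f'pics/{n}3.png',im)
E
```

```text
t: 3.68
tool_pos: [0.5375, 0.064, 0.0935]
eef_rot: [0.52, -0.519, 0.479, -0.48]
ft_force: [0.5, 0.3, 0.7]
grip_width: -0.001
t 3.68 p [0.5375 0.064  0.0935] xhead -85.48 F [0.5 0.3 0.7] grip -0.001 ydir [ 0.002  0.    -1.   ]
-88 [ 1.8 -0.5 -4. ] 0.5
-93 [  3.2  -0.6 -12. ] 1.5
-98 [  3.8  -0.6 -20.1] 2.5
-103 [  3.8  -0.6 -28.2] 3.5
-108 [  3.   -0.6 -36.3] 4.5
```

View pics/wrist3.png

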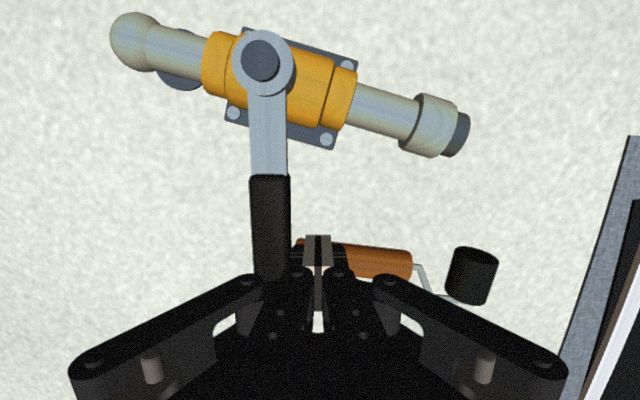

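View pics/top3.png

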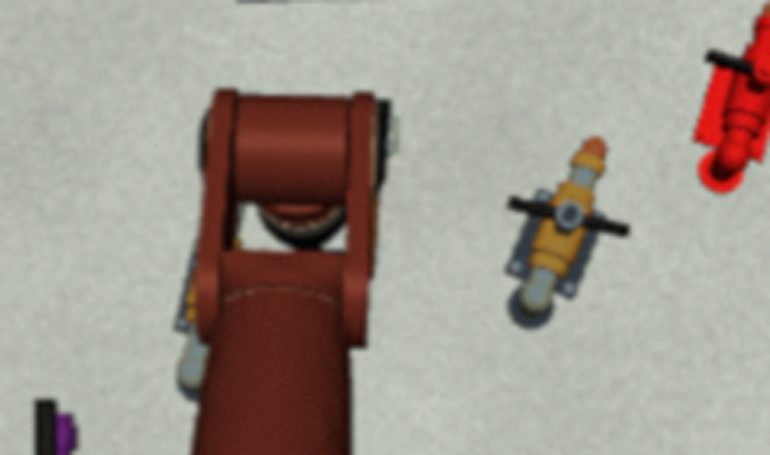

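The wrist view puts the pipe at about -11° (elbow (135,40) to coupling (440,125)) and the lever at about -85°. So the shut stop is near -101°, and I go on slowly.

```bash
python3 -m inch '[1,0,-4,0.5, 2,0,-8,1, 3,0,-12,1.5, 3,0,-15,1.8, 3,0,-18,2.2, 4,0,-20,2.5, 4,0,-22,2.7, 4,0,-24,3, 4,0,-24,3, 4,0,-24,3]' 0
python3 - <<'E'
from tf import *
import cv2
for n in ['wrist']:
    c=ctrl.read_camera(n);np.savez(n+'4.npz',**c);im=cv2.convertScaleAbs(c['color'][:,:,::-1],alpha=1.5)
    cv2.imwrite(f'pics/{n}4.png',im)
E
```

```text
t: 4.62
tool_pos: [0.5135, 0.0581, 0.0925]
eef_rot: [-0.452, 0.452, -0.543, 0.544]
ft_force: [1.5, 0.2, 1.7]
grip_width: -0.002
t 4.62 p [0.5135 0.0581 0.0925] xhead -100.46 F [1.5 0.2 1.7] grip -0.002 ydir [ 0. -0. -1.]
```

View pics/wrist4.png

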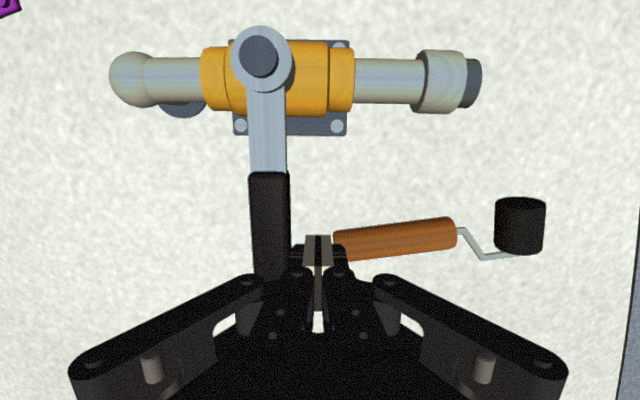

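Pipe and lever are now almost square. I push a few millimetres more to feel the stop.

```bash
python3 -m inch '[0,0,-1,0, 0,0,-2,0, 0,0,-3,0, 0,0,-4,0, 0,0,-4.5,0, 0,0,-5,0, 0,0,-5,0, 0,0,-5,0, 0,0,-5,0, 0,0,-5,0]' 0; python3 -c "import tf"
```

```text
t: 5.5
tool_pos: [0.5128, 0.0582, 0.0929]
eef_rot: [-0.455, 0.449, -0.541, 0.547]
ft_force: [19.5, -1.6, -9.3]
grip_width: 0.004
t 5.5 p [0.5128 0.0582 0.0929] xhead -100.54 F [19.5 -1.6 -9.3] grip 0.004 ydir [ 0.012 -0.002 -1.   ]
```

The tool moved only 0.7 mm for 5 mm commanded, and the force rose to 19.5 N: the stop. I draw back, lift, and check.

```bash
python3 -m inch '[0,0,6,0, 0,0,16,0, 0,0,30,0, 0,-30,35,0, 0,-60,35,0, 0,-90,35,0, 0,-110,35,0, 0,-110,35,0, 0,-110,35,0, 0,-110,35,0]' 0
python3 - <<'E'
from tf import *
import cv2
# vent: push the +y wing from far side; handle heading 76 -> finger offset to the right (cw side)
to(hp(VENT,76,.042,-.045,.2),-14)
for h in (76,): to(hp(VENT,h,.042,-.045,.094),-14)
for n in ['side','wrist']:
    c=ctrl.read_camera(n);np.savez(n+'5.npz',**c);im=cv2.convertScaleAbs(c['color'][:,:,::-1],alpha=1.5)
    cv2.imwrite(f'pics/{n}5.png',im)
E
```

```text
t: 6.33
tool_pos: [0.5418, 0.0526, 0.2005]
eef_rot: [0.451, -0.453, 0.545, -0.543]
ft_force: [-1.3, 0.2, 0.2]
grip_width: 0.001
t 6.33 p [0.5418 0.0526 0.2005] xhead -100.52 F [-1.3  0.2  0.2] grip 0.001 ydir [-0.003 -0.    -1.   ]
[170.4   0.2  99.8] -17.3
[170.3 106.2 100.2] -17.3
```

View pics/wrist5.png

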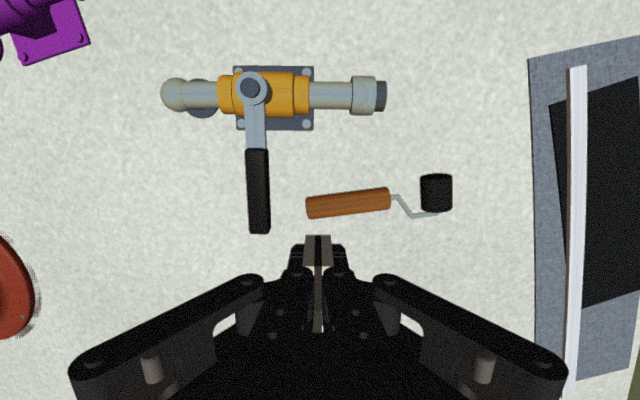

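View pics/side5.png

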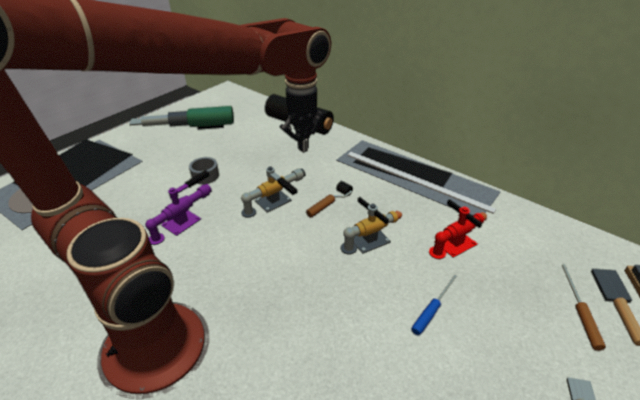

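```bash
cat >> h.py <<'E'
def wplane(c,uv,z,p,M):
    T=c['mount'];r=rays(c,uv)@T[:3,:3].T@M.T;o=M@T[:3,3]+p
    return o+r*((z-o[2])/r[:,2])[:,None]
E
python3 - <<'E'
from tf import *
from h import *
c=load('wrist5.npz')
hub=wplane(c,[[253,88]],.122,p,M)[0];g=wplane(c,[[257.5,150],[260,233]],.114,p,M)
# grip centreline by dark mask
im=c['color'].astype(int);rows=range(155,230,5);cl=[]
for r in rows:
    x=np.where(im[r,235:285].max(1)<50)[0]+235;cl.append([x.mean(),r])
G=wplane(c,cl,.114,p,M);d=np.polyfit(G[:,1],G[:,0],1);print('lever heading',np.degrees(np.arctan2(-1,-d[0])).round(2),'hub',hub.round(4),'tip',g[1].round(4))
P=[]
for x in list(range(192,212,4))+list(range(316,348,4)):
    col=im[60:130,x];w=np.where(col.max(1)<170)[0]
    # bright bg threshold; pipe edges
    P.append([x,60+w.mean()])
Q=wplane(c,P,.055,p,M);d=np.polyfit(Q[:,0],Q[:,1],1);print('pipe heading',np.degrees(np.arctan(d[0])).round(2),np.round(P[:3]+P[-3:],1).tolist())
E
```

```text
t 6.43 p [0.5414 0.0526 0.1997] xhead -100.53 F [ 0.3  0.5 -0.1] grip -0.002 ydir [-0.005  0.    -1.   ]
lever heading -101.22 hub [0.5117 0.1503 0.122 ] tip [0.4876 0.0354 0.114 ]
pipe heading -10.87 [[192.0, 94.5], [196.0, 94.5], [200.0, 94.5], [336.0, 94.5], [340.0, 94.5], [344.0, 94.5]]
```

The lever heads -101.2° and the pipe -10.9°: 90.3° apart, so the supply is shut. The finger's heading already suits the vent. I move over and down beside the far side of its left (+y) wing.

```bash
python3 -m inch '[30,0,17,0, 60,0,35,0, 90,0,53,0, 120,0,70,0, 150,0,88,0, 170,0,100,0, 170,0,100,0.3, 170,30,100,0.7, 170,60,100,0.7, 170,60,100,0.7]' 0
python3 - <<'E'
from tf import *
import cv2
for h in (76,86,96,106,116,126,136,146,156,160): print(h,end=' ');to(hp(VENT,h,.042,-.0195,.094),h-180)
for n in ['wrist']:
    c=ctrl.read_camera(n);np.savez(n+'6.npz',**c);im=cv2.convertScaleAbs(c['color'][:,:,::-1],alpha=1.5)
    cv2.imwrite(f'pics/{n}6.png',im)
E
```

```text
t: 7.27
tool_pos: [0.6049, -0.1314, 0.1332]
eef_rot: [0.432, -0.438, 0.562, -0.553]
ft_force: [-0.7, 1.5, -0.5]
grip_width: 0.0
t 7.27 p [ 0.6049 -0.1314  0.1332] xhead -104.06 F [-0.7  1.5 -0.5] grip 0.0 ydir [-0.014  0.005 -1.   ]
76 [  0.8  39.5 -20.7] -0.01
86 [ -1.9  39.6 -28.3] -2.01
96 [ -3.3  39.7 -36.2] -4.01
106 [ -3.3  39.9 -44.3] -6.01
116 [ -1.9  40.  -52.2] -8.01
126 [  0.9  40.1 -59.8] -10.01
136 [  5.   40.2 -66.8] -12.01
146 [ 10.2  40.3 -73. ] -14.01
156 [ 16.4  40.3 -78.1] -16.01
160 [ 19.1  40.4 -79.9] -16.81
```

View pics/wrist6.png

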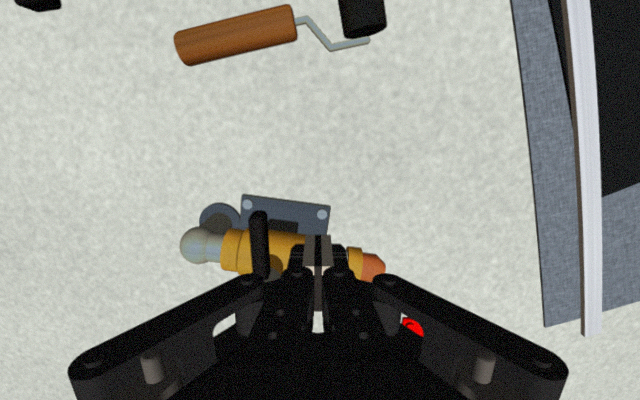

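The finger tip at (318,240) is to the cone side of the wing (258,240), clear of it. I lower it.

```bash
python3 -m inch '[0,15,0,0, 0,30,0,0, 0,38,0,0, 0,38,0,0, 0,38,-6,0, 0,38,-12,0, 0,38,-18,0, 0,38,-18,0, 0,38,-18,0, 0,38,-18,0]' 0
python3 - <<'E'
from tf import *
import cv2
for h in (76,86,96,106,116,126,136,146,156,160): print(h,end=' ');to(hp(VENT,h,.042,-.0195,.094),h-180)
for n in ['wrist']:
    c=ctrl.read_camera(n);np.savez(n+'7.npz',**c);im=cv2.convertScaleAbs(c['color'][:,:,::-1],alpha=1.5)
    cv2.imwrite(f'pics/{n}7.png',im)
E
```

```text
t: 8.15
tool_pos: [0.5928, -0.1285, 0.1049]
eef_rot: [-0.435, 0.435, -0.557, 0.558]
ft_force: [-0.6, -0.5, -0.1]
grip_width: 0.0
t 8.15 p [ 0.5928 -0.1285  0.1049] xhead -104.03 F [-0.6 -0.5 -0.1] grip 0.0 ydir [ 0.001 -0.    -1.   ]
76 [ 0.6 10.9 -8.8] -0.01
86 [ -2.1  10.9 -16.4] -2.01
96 [ -3.5  10.9 -24.3] -4.01
106 [ -3.5  10.9 -32.4] -6.01
116 [ -2.1  10.9 -40.4] -8.01
126 [  0.7  10.9 -47.9] -10.01
136 [  4.8  10.9 -54.9] -12.01
146 [ 10.   10.9 -61.1] -14.01
156 [ 16.2  10.9 -66.3] -16.01
160 [ 18.9  10.9 -68. ] -16.81
```

View pics/wrist7.png

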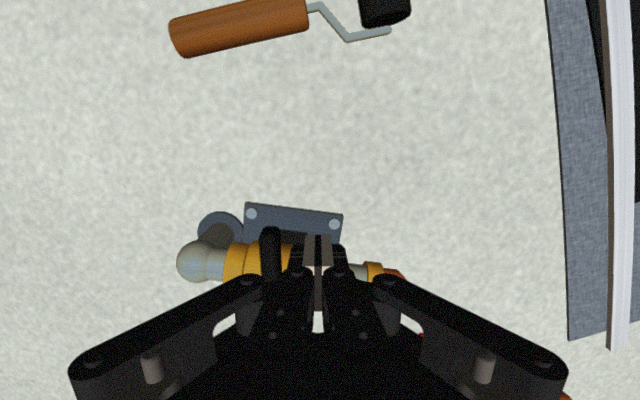

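```bash
python3 -m inch '[0,6,0,0, 0,11,0,0, 0,11,-8,0, -2,11,-15,-1.5, -3,11,-22,-3, -3,11,-29,-5, -3,11,-36,-7, -2,11,-40,-8, -2,11,-40,-8, -2,11,-40,-8]' 0
python3 - <<'E'
from tf import *
import cv2
for h in (116,126,136,146,156,160): print(h,end=' ');to(hp(VENT,h,.042,-.0195,.094),h-180)
for n in ['wrist']:
    c=ctrl.read_camera(n);np.savez(n+'8.npz',**c);im=cv2.convertScaleAbs(c['color'][:,:,::-1],alpha=1.5)
    cv2.imwrite(f'pics/{n}8.png',im)
E
```

```text
t: 9.03
tool_pos: [0.5537, -0.1164, 0.0931]
eef_rot: [0.6, -0.6, 0.375, -0.374]
ft_force: [-0.1, 2.1, 1.1]
grip_width: 0.002
t 9.03 p [ 0.5537 -0.1164  0.0931] xhead -63.97 F [-0.1  2.1  1.1] grip 0.002 ydir [-0.     0.001 -1.   ]
116 [ 0.5 -0.9  0.3] 0.01
126 [-2.3 -0.9 -7.3] -1.99
136 [ -3.7  -0.9 -15.3] -3.99
146 [ -3.7  -0.9 -23.4] -5.99
156 [ -2.3  -0.9 -31.3] -7.99
160 [ -1.3  -0.9 -34.4] -8.79
```

View pics/wrist8.png

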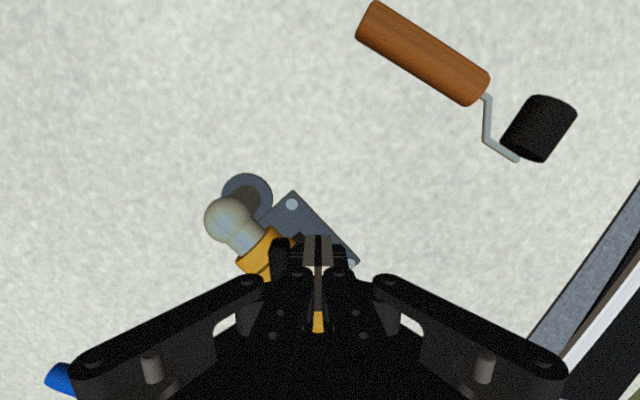

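The wing is turning with the finger. I continue towards the open stop (about 158°).

```bash
python3 -m inch '[-1,0,-4,-1, -2,0,-8,-2, -3,0,-12,-3, -4,0,-16,-4, -4,0,-20,-5, -4,0,-24,-6, -3,0,-27,-7, -3,0,-29,-7.4, -3,0,-29,-7.4, -3,0,-29,-7.4]' 0
python3 - <<'E'
from tf import *
import cv2
for h in (154,158,162): print(h,end=' ');to(hp(VENT,h,.042,-.0195,.094),h-180)
for n in ['wrist','top']:
    c=ctrl.read_camera(n);np.savez(n+'9.npz',**c);im=cv2.convertScaleAbs(c['color'][:,:,::-1],alpha=1.5)
    cv2.imwrite(f'pics/{n}9.png',im)
E
```

```text
t: 9.92
tool_pos: [0.527, -0.1266, 0.0932]
eef_rot: [0.687, -0.687, 0.166, -0.166]
ft_force: [1.6, 1.4, -0.5]
grip_width: 0.001
t 9.92 p [ 0.527  -0.1266  0.0932] xhead -27.17 F [ 1.6  1.4 -0.5] grip 0.001 ydir [ 0.  0. -1.]
154 [-0.8 -0.8 -0.9] -0.23
158 [-2.  -0.8 -3.9] -1.03
162 [-3.  -0.8 -7. ] -1.83
```

View pics/wrist9.png

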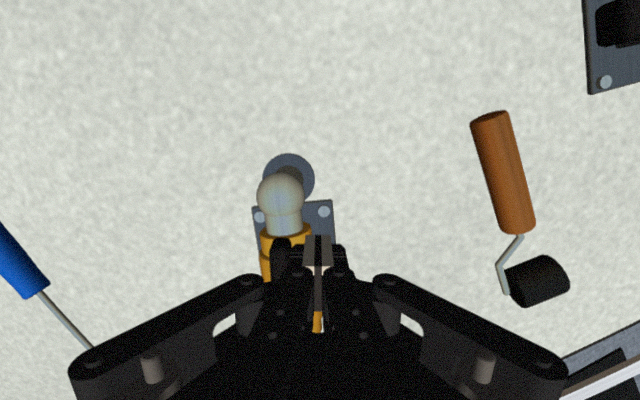

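```bash
python3 -m inch '[-0.5,0,-1,-0.2, -1,0,-2,-0.5, -1.5,0,-3,-0.7, -2,0,-4,-1, -2,0,-5,-1, -2,0,-6,-1, -2,0,-7,-1, -2,0,-7,-1, -2,0,-7,-1, -2,0,-7,-1]' 0; python3 -c "import tf"
```

```text
t: 10.85
tool_pos: [0.5233, -0.1298, 0.0935]
eef_rot: [0.696, -0.692, 0.134, -0.136]
ft_force: [7.7, 9.4, -1.7]
grip_width: 0.001
t 10.85 p [ 0.5233 -0.1298  0.0935] xhead -22.05 F [ 7.7  9.4 -1.7] grip 0.001 ydir [ 0.004  0.005 -1.   ]
```

```bash
python3 -m inch '[0,0,-0.5,0, 0,0,-1,0, 0,0,-1.5,0, 0,0,-2,0, 0,0,-2.5,0, 0,0,-3,0, 0,0,-3,0, 0,0,-3,0, 0,0,-3,0, 0,0,-3,0]' 0; python3 -c "import tf"
```

```text
t: 11.68
tool_pos: [0.5232, -0.1301, 0.0935]
eef_rot: [0.698, -0.69, 0.134, -0.137]
ft_force: [11.0, 17.7, -1.7]
grip_width: -0.003
t 11.68 p [ 0.5232 -0.1301  0.0935] xhead -22.04 F [11.  17.7 -1.7] grip -0.003 ydir [ 0.006  0.01  -1.   ]
```

The tool moved 0.3 mm for 3 mm commanded, and the force rose to 21 N: the stop. I draw back, lift away and check.

```bash
python3 -m inch '[0,0,8,0, 0,0,18,0, 0,0,32,0, 0,-30,35,0, 0,-65,35,0, 0,-100,35,0, 0,-130,35,0, -30,-150,35,0, -60,-150,35,0, -70,-150,35,0]' 0
python3 -m inch '[-35,0,0,0, -70,0,0,0, -105,0,0,0, -120,0,0,0, -120,0,0,0, -120,0,0,0, -120,0,0,0, -120,0,0,0, -120,0,0,0, -120,0,0,0]' 0
python3 - <<'E'
from tf import *
import cv2
for n in ['wrist','top','side']:
    c=ctrl.read_camera(n);np.savez(n+'10.npz',**c);im=cv2.convertScaleAbs(c['color'][:,:,::-1],alpha=1.5)
    cv2.imwrite(f'pics/{n}10.png',im)
E
```

```text
t: 12.52
tool_pos: [0.4674, -0.0758, 0.2452]
eef_rot: [-0.694, 0.695, -0.135, 0.136]
ft_force: [-0.0, 0.8, -0.5]
grip_width: 0.002
t: 13.35
tool_pos: [0.3582, -0.0315, 0.2431]
eef_rot: [-0.694, 0.694, -0.136, 0.135]
ft_force: [-1.4, -0.3, 0.3]
grip_width: 0.002
t 13.35 p [ 0.3582 -0.0315  0.2431] xhead -22.05 F [-1.4 -0.3  0.3] grip 0.002 ydir [-0.001  0.    -1.   ]
```

View pics/top10.png

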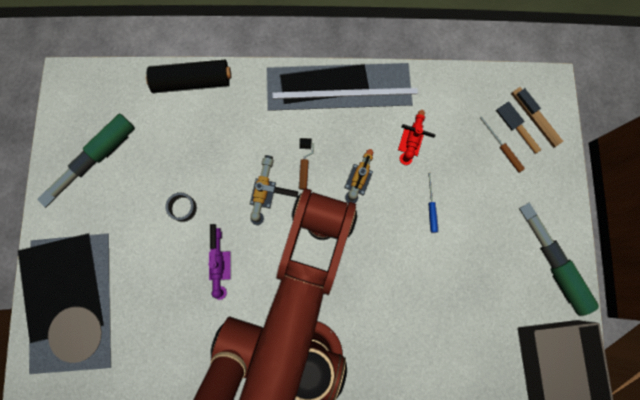

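View pics/wrist10.png

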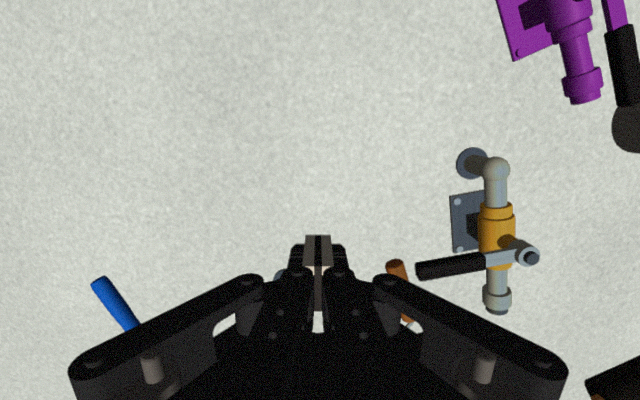

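View pics/side10.png

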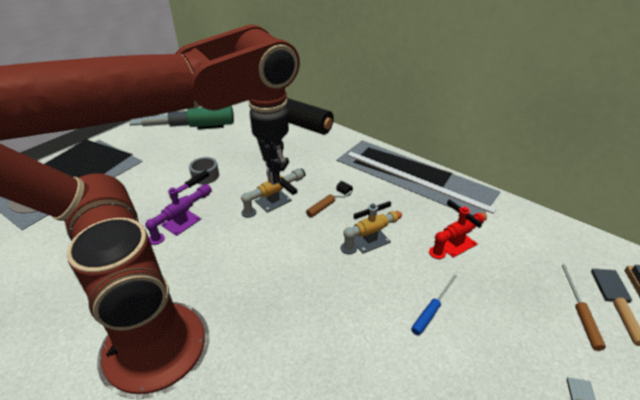

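The views show the supply lever across its pipe (tip at top pixel (298,193)) and the vent wings along their pipe (362,172). The loose items look unmoved. Numerical check:

```bash
python3 - <<'E'
from h import *
a=load('top0.npz');b=load('top10.npz')
def ang(c,box,zl,zh):
    x0,y0,x1,y1=box;v,u=np.mgrid[y0:y1,x0:x1];uv=np.c_[u.ravel(),v.ravel()];P=pts(c,uv);P=P[(P[:,2]>zl)&(P[:,2]<zh)]
    e,V=np.linalg.eigh(np.cov(P[:,:2].T));return np.degrees(np.arctan(V[1,1]/V[0,1])).round(1),len(P)
print('vent handle',ang(b,(340,145,385,205),.1,.118),'pipe vent',ang(a,(335,140,390,210),.05,.079))
s=load('side10.npz');print('side vent handle',ang(s,(350,190,400,225),.098,.118))
print('main lever',ang(b,(258,175,299,200),.1,.118))
d=np.abs(a['color'].astype(int)-b['color']).max(2)
for n,(x0,y0,x1,y1) in dict(roller=(297,135,318,190),tape=(160,188,200,225),driver=(424,168,442,236)).items(): print(n,'changed px',(d[y0:y1,x0:x1]>40).sum())
E
```

```text
vent handle (np.float64(-21.8), 116) pipe vent (np.float64(-21.9), 451)
side vent handle (np.float64(-22.1), 262)
main lever (np.float64(78.7), 235)
roller changed px 5
tape changed px 0
driver changed px 0
```

```bash
python3 -c "
from station import ctrl
print(ctrl.job_done()); print(ctrl.observe()['ft_force'])"
```

```text
the job is handed in; nothing more can be done
None
the job is handed in; nothing more can be done
```

The air line is safe: the supply valve is shut and the vent valve is open. I handed the job in at about 13.5 s of the 51 s allowed; no verdict came back.

With the fingers shut as one blunt tip, I pushed the brass supply lever clockwise to its stop. I then pushed the brass vent's left wing anticlockwise to its stop, drew back and lifted clear. The purple and red look-alikes were not touched.

Last checks:
- **Supply lever:** it stands at -101.3° with the pipe at -10.9°, so 90.4° apart. At the stop the tool moved only 0.7 mm for 5 mm commanded, at about 20 N.
- **Vent wings:** they stand at -21.8° (top view) and -22.1° (side view), with the pipe at -21.9°. At the stop the force was about 21 N.
- **Loose items:** the tape and screwdriver areas show no changed pixels in the top view. The roller area shows 5, where the arm now passes beside it.
- **Robot:** the tool force was near zero after drawing back.

One early disagreement: rough depth-based fits of the supply pipe's heading gave -11.4° and -14.3°. The later wrist view gave -10.9°, which agrees with where the stop was felt.

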